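# Hold the cell tester's bayonet cap at half turn

## Robot

A 6-joint arm with a two-finger parallel gripper is mounted at the origin on a cart in front of the work surface, level with it; the furniture and walls round the work are solid. World frame = base frame: x ahead of the robot, y to its left, z up, the work surface at z = 0. Lengths are in m, angles in rad, forces in N, time in s.
With the tool pointing down it reaches from about 0.325 to 0.775 m from the base axis. Payload 5.5 kg.
Tool frame: the origin (TCP) lies on the centre line of the jaws, within the pads' length; the fingertips stand 14 mm ahead of it and the grasp point (between the pads) lies 5 mm behind it; z points along the fingers, y is the line along which they close (so a half turn about z gives the same grasp; the last joint's range is limited). The gripper opens to 85 mm and grips with 20 to 120 N. Pads are 22 mm wide; open, the fingers measure 114 mm over their backs; the gripper's body (76 mm by 85 mm) begins 54 mm behind the grasp point. The pads swing forward as they close: fully open they stand 13 mm farther back than shut.
Start: joints at [-1.25, 0.091, 1.231, -0, 1.82, -0.057], TCP at [0.221, -0.558, 0.245] pointing down, gripper open.
Joint ranges: [-2.87, 2.87], [-0.86, 2.18], [0.17, 2.46], [-1.51, 4.65], [0.06, 2.69], [-2.65, 2.65]. Speed limits (rad/s): [2.57, 2.57, 3.01, 3.14, 3.14, 3.14].

## Interface

Orientations are given as [roll, pitch, yaw] about the fixed x, y, z axes, in that order (R = Rz(yaw) Ry(pitch) Rx(roll)).
In Python, from workcell import r, cams gives the robot as it stands. Calls block until the motion is done:
- r.move_to(position, orientation): joint-space move of the TCP to a pose.
- r.movel(position, rotation=None, speed=0.15, until_force=None): straight line of the TCP; rotation=None keeps the orientation; speed is the mean speed in m/s. With until_force (N) it stops when the force on the tool has changed by that much, and returns True; else False.
- r.goto_joints(angles): joint-space move.
- r.move_gripper(opening, newtons=None): finger opening in m; newtons is the grip in N (None keeps the last); returns when the fingers have stopped.
- r.pause(seconds).
- r.inverse_kinematics(position, orientation): joint angles nearest the present ones, or None.
- cams.capture(name): name is "scene" or "top" or "wrist"; returns (picture, depth): 420x560x3 uint8, red, green, blue; 420x560 float32, m along the optical axis (not along the pixel's ray), 0 where there is no reading.
- cams.camera_model(name): a dict with "intrinsics" (3x3 intrinsics, pixels), "rvec" (rotation vector, rad) and "tvec" (3), from world to camera coordinates, as OpenCV has them. Camera axes: x right, y down, z forward; pixel columns grow to the right and rows downward; lengths in m; the calibration is good to about 2 mm. A picture is of the moment at which its call begins: read the wrist's pose just before it. camera_model takes no time and is no camera call; for the wrist camera it gives the pose at the moment of the call.
A pose or a line that the arm cannot do raises r.IKError and nothing moves.
- r.close_job(): hands the job in; it is judged then, once.
Readings, each from a call of its own:
- r.get_t(): time.
- r.get_q(): joint angles.
- r.get_dq(): joint speeds.
- r.get_joint_torque(): joint torques, N m.
- r.get_tool_pos(): TCP position.
- r.get_eef_rot(): TCP orientation.
- r.get_wrist_force(): force on the tool from outside, world axes, zero at the start.
- r.get_ft_torque(): the same for the moment, N m.
- r.get_opening(): finger opening in m.
- r.get_grip_force(): force on a finger pad.
Only numpy, scipy, OpenCV 4.12 (cv2) and the standard library are available. Lean on these libraries where they do the work, as an engineer would, in place of code of your own. Each camera call takes 0.05 s, during which the arm holds its last target. There are 200 camera calls.

## Task

Get the grey cell test pot ready for a reading: swing the blue brace that lies across its mouth right out until it snaps into its end stop. Then take the orange bayonet cap, push it down into the pot with its two pins through the two white-marked slots, and twist it clockwise (seen from above) to the yellow half-way mark, never on into the lock click at the red mark. Finish while still gripping the cap and holding it there, and leave the other things on the bench where they are.

Things in the scene. Friction and masses are not known exactly. Their poses are not given: they have to be found in the camera images.
- pot: Grey round test pot, 72 mm in diameter, 110 mm tall, on a dark base plate of 120 x 165 mm screwed to the bench. Origin on the pot's axis at bench height, z up; the slots lie at its +x and -x sides. A grey cell stands inside on a spring.
- pot_mouth (a point): Centre of the mouth (hole 47 mm in diameter) at the top of the 8 mm thick dark steel lip. Axes as pot. Two slots 12 mm wide cut the lip at +x and -x (white marks). Under the lip a channel runs from each slot clockwise seen from above (negative about z): pins cannot turn the other way.
- half_mark (a point): One of the two yellow half-way marks on the lip's edge (the other is opposite): 0.65 rad (37 deg) clockwise of a slot.
- lock_mark (a point): One of the two red lock marks on the lip's edge (the other is opposite): 1.31 rad (75 deg) clockwise of a slot. There the pins snap up into a recess, beginning at about 1.1 rad.
- brace (a joint): Angle of the blue brace about its upright hinge (rad): 0 = straight across the mouth; grows anticlockwise seen from above, away from the robot, to the end stop at 1.92. From 1.4 to 1.7 a sprung ball resists (about 1.5 N at the pin), past that it snaps the brace to the stop. Otherwise it turns easily and stays where left. Starts between 0 and 0.25.
- brace_pin (a point): Middle of the upright round steel grip pin at the brace's free end: 14 mm in diameter, 38 mm tall, 100 mm from the hinge axis. It stands on the brace's flat bar, whose top is 19 mm below this point (123 mm above the bench).
- brace_hinge (a point): Point on the brace's upright hinge axis, 66 mm from the pot's axis on the pot's +y side, at the same height as brace_pin.
- cap_handle (a point): Middle of the orange cap's upright grip bar: 56 mm long along its x, 16 mm thick along y, 38 mm tall, 49 mm above the cap's flat foot on which it stands. 19 mm below this point is the top of a round flange 64 mm in diameter. Weight 0.10 to 0.20 kg. Turned by half a turn the cap is the same. In the pot the flange meets the lip when this point is 25 mm above the mouth.
- cap_pins (a point): Middle of the cap's two round pins, 41 mm below cap_handle: 8 mm in diameter, sticking out of the 43 mm plug along the cap's +x and -x (under the bar's ends), 55 mm over their ends. The plug's chamfered foot is 8 mm lower. The pins can turn once this point is 12 to 16 mm below pot_mouth; from the mouth on down the spring pushes back, up to 12 N.
- spool: Spool of solder with blue ends standing on the bench, 56 mm in diameter, 38 mm tall, origin under its centre. Bystander.
- loose_cell: Grey cell standing upright, 32 mm in diameter, 72 mm tall, origin under its centre. Bystander.
- side_cutters: Red-handled side cutters lying flat, 141 x 50 x 11 mm, origin under the centre. Bystander.
- board: Grey and green protection board lying flat, 97 x 64 x 9 mm, origin under its centre. Bystander.
Mind the look-alikes: they are no part of the job. There is more than one size of the part that bears cap_handle; the job needs the middle-sized.

How it is judged:
By the outcome, as a careful person would: the job done as asked, in the order asked, and still so for the second after the job is handed in, while the arm keeps its last pose, push and grip.
It also fails if it takes over 58 s, if anything falls off the work surface, if the arm or the gripper's body presses on something with over 40 N, if the wrist force passes 120 N, or if a joint passes its speed limit or range.

## Working session

There is one attempt and no reset: what is moved stays moved. The work goes in short steps, each a Python script; the robot and the scene stay as the last script left them, time stands still between calls to the robot, and variables do not carry over. Pictures are saved under pics/ and viewed, at most 10 in all, crops included, and the job is handed in when it is done.

```bash
ls; mkdir -p pics
cat > h.py <<'E'
import numpy as np, cv2
from workcell import r, cams
def cap(n):
    m=cams.camera_model(n); p,d=cams.capture(n); return p,d,m
def pts(d,m):
    "world xyz per pixel"
    K=np.array(m["intrinsics"]);R=cv2.Rodrigues(np.array(m["rvec"],float))[0];t=np.array(m["tvec"],float).ravel()
    v,u=np.mgrid[:d.shape[0],:d.shape[1]]
    c=np.stack([(u-K[0,2])/K[0,0]*d,(v-K[1,2])/K[1,1]*d,d],-1)
    return (c-t)@R
def ray(m,u,v,z):
    K=np.array(m["intrinsics"]);R=cv2.Rodrigues(np.array(m["rvec"],float))[0];t=np.array(m["tvec"],float).ravel()
    C=-R.T@t; w=R.T@np.linalg.inv(K)@[u,v,1]
    return C+w*(z-C[2])/w[2]
E
python3 - <<'E'
from h import *
for n in("top","scene"):
    p,d,m=cap(n); cv2.imwrite(f"pics/{n}0.png",p[...,::-1]); np.savez(f"pics/{n}0.npz",p=p,d=d,**m); print(n,m)
E
```

```text
pics
top {'intrinsics': array([[513.38092395,   0.        , 284.68485942],
       [  0.        , 513.38092395, 208.1463741 ],
       [  0.        ,   0.        ,   1.        ]]), 'rvec': array([ 2.09870897, -2.15594161,  0.16456493]), 'tvec': array([-0.01358643,  0.53727046,  1.26031719])}
scene {'intrinsics': array([[430.35448301,   0.        , 275.64531117],
       [  0.        , 430.35448301, 204.40600481],
       [  0.        ,   0.        ,   1.        ]]), 'rvec': array([ 0.98076512, -2.47566033,  1.01132746]), 'tvec': array([0.36837281, 0.36066894, 0.85883205])}
```

View pics/top0.png

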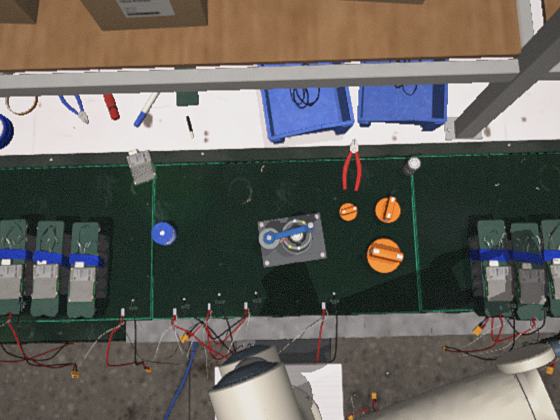

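View pics/scene0.png

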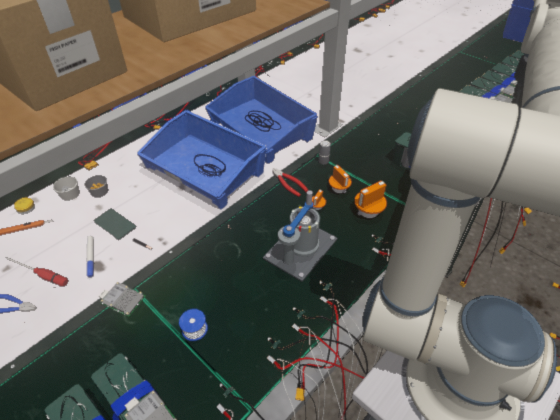

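Top view: the pot is at (297,236), with the blue brace running from its hinge (268,238) to the pin near (310,228). There are three orange caps: small (347,211), middle (388,209) and large (385,255). By size, the (388,209) cap fits, because its flange should be 64 mm. I'll measure all three and confirm in a crop.

Run:
```python
from h import *
for n in("top","scene"):
    D=np.load(f"pics/{n}0.npz");p=D['p'];W=pts(D['d'],D)
    hsv=cv2.cvtColor(p,cv2.COLOR_RGB2HSV)
    for nm,lo,hi in(("orange",(5,150,90),(22,255,255)),("blue",(98,120,60),(125,255,255))):
        mk=cv2.inRange(hsv,lo,hi)
        k,l,s,c=cv2.connectedComponentsWithStats(mk)
        for i in range(1,k):
            if s[i,4]<60: continue
            P=W[(l==i)&(D['d']>0)]
            if len(P)==0 or not(0.3<np.median(P[:,0])<0.8 and P[:,2].max()<.4): continue
            print(n,nm,c[i].round(),s[i,4],"lo",np.percentile(P,3,0).round(3),"hi",np.percentile(P,97,0).round(3),"mid",np.median(P,0).round(3))
D=np.load("pics/top0.npz");W=pts(D['d'],D)
for u,v in((297,236),(30+270,70),(300,75),(340,85),(350,160),(415,165),(475,110)): print((u,v),W[v,u].round(3))
p=D['p'][130:290,235:435,::-1]; cv2.imwrite("pics/crop0.png",cv2.resize(p,None,fx=4,fy=3.75 if 0 else 3.7,interpolation=cv2.INTER_CUBIC)[:600])
```

```text
top orange [387. 210.] 474 lo [ 0.499 -0.321 -0.001] hi [ 0.558 -0.262  0.07 ] mid [ 0.527 -0.287  0.031]
top orange [348. 212.] 236 lo [ 0.507 -0.21  -0.001] hi [ 0.551 -0.17   0.05 ] mid [ 0.524 -0.19   0.022]
top orange [384. 255.] 893 lo [ 0.374 -0.309  0.001] hi [ 0.45  -0.235  0.094] mid [ 0.407 -0.272  0.042]
top blue [139. 119.] 74 lo [0.78  0.348 0.002] hi [0.816 0.371 0.015] mid [0.799 0.36  0.009]
top blue [  5. 132.] 224 lo [0.736 0.708 0.002] hi [0.814 0.732 0.035] mid [0.767 0.716 0.019]
top blue [163. 233.] 412 lo [ 0.458  0.261 -0.003] hi [0.514 0.313 0.043] mid [0.483 0.286 0.037]
top blue [286. 233.] 278 lo [ 0.445 -0.087  0.045] hi [0.482 0.019 0.13 ] mid [ 0.464 -0.031  0.124]
top blue [ 51. 257.] 1043 lo [0.405 0.432 0.046] hi [0.445 0.665 0.09 ] mid [0.426 0.545 0.083]
top blue [514. 255.] 929 lo [ 0.384 -0.677  0.036] hi [ 0.416 -0.495  0.09 ] mid [ 0.399 -0.579  0.083]
scene orange [339. 179.] 329 lo [ 0.5   -0.342  0.002] hi [ 0.558 -0.264  0.07 ] mid [ 0.528 -0.282  0.034]
scene orange [372. 199.] 709 lo [ 0.375 -0.327  0.002] hi [ 0.451 -0.234  0.093] mid [
[... 272 characters left out ...]
2 -1.118  0.078] hi [ 0.4   -0.905  0.091] mid [ 0.387 -0.99   0.086]
scene blue [297. 220.] 245 lo [ 0.444 -0.086  0.117] hi [0.488 0.023 0.129] mid [ 0.464 -0.028  0.124]
scene blue [ 90. 268.] 62 lo [0.782 0.351 0.003] hi [0.814 0.372 0.012] mid [0.797 0.361 0.009]
scene blue [192. 322.] 570 lo [ 0.459  0.251 -0.001] hi [0.531 0.312 0.041] mid [0.484 0.286 0.037]
scene blue [130. 397.] 594 lo [0.406 0.433 0.02 ] hi [0.44  0.506 0.088] mid [0.421 0.469 0.083]
(297, 236) [ 0.458 -0.057  0.106]
(300, 70) [ 0.744 -0.068  0.404]
(300, 75) [ 0.733 -0.068  0.405]
(340, 85) [ 0.725 -0.147  0.372]
(350, 160) [ 0.671 -0.205 -0.003]
(415, 165) [ 0.632 -0.358  0.074]
(475, 110) [ 0.742 -0.489  0.158]
```

View pics/crop0.png

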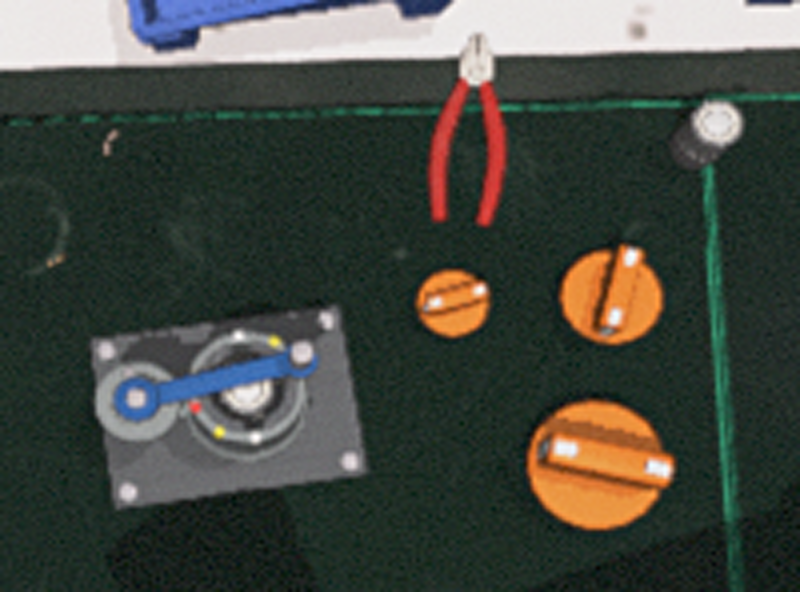

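The crop confirms it. The middle cap at (388,209) has its bar top at about 69 mm, which fits the 68 mm expected. The small one is about 50 mm and the large about 93 mm, so those are look-alikes. The pot's white slots show at crop (240,335) and (255,437), and the pin at (302,352). Next I'll take closer wrist views of the cap and the pot.

Run:
```python
from h import *
from scipy.spatial.transform import Rotation as Ro
m=cams.camera_model("wrist"); R=cv2.Rodrigues(np.array(m["rvec"],float))[0]; C=-R.T@np.ravel(m["tvec"])
T=np.array(r.get_tool_pos()); e=r.get_eef_rot(); E=Ro.from_euler('xyz',e).as_matrix()
print(T,e,"cam in tool",E.T@(C-T),"axis in tool",(E.T@R.T).round(2),m["intrinsics"][0][0], r.get_t())
for p,yaws in(((0.53,-0.288,0.3),(0,-1.57,1.57,3.14)),((0.46,-0.06,.35),(0,-1.57,1.57,3.14))):
    for y in yaws: print(p,y,r.inverse_kinematics(p,[np.pi,0,y]))
```

```text
[ 0.22123695 -0.55745937  0.24422924] [-3.13976011e+00 -1.07088481e-04  3.77797511e-01] cam in tool [ 0.08370158 -0.00042243 -0.12771481] axis in tool [[-0.   -0.94 -0.33]
 [ 1.    0.   -0.  ]
 [ 0.   -0.33  0.94]] 300.78627717257757 0.1
(0.53, -0.288, 0.3) 0 [-5.54155423e-01  1.18902246e-01  1.10360113e+00 -4.44089210e-16
  1.91908928e+00  1.01664090e+00]
(0.53, -0.288, 0.3) -1.57 [-5.54155423e-01  1.18902246e-01  1.10360113e+00 -4.44089210e-16
  1.91908928e+00  2.58664090e+00]
(0.53, -0.288, 0.3) 1.57 [-0.55415542  0.11890225  1.10360113  0.          1.91908928 -0.5533591 ]
(0.53, -0.288, 0.3) 3.14 [-0.55415542  0.11890225  1.10360113  0.          1.91908928 -2.1233591 ]
(0.46, -0.06, 0.35) 0 [-2.03060518e-01 -2.22656401e-01  1.34267663e+00 -4.44089210e-16
  2.02157243e+00  1.36773581e+00]
(0.46, -0.06, 0.35) -1.57 None
(0.46, -0.06, 0.35) 1.57 [-0.20306052 -0.2226564   1.34267663  0.          2.02157243 -0.20226419]
(0.46, -0.06, 0.35) 3.14 [-0.20306052 -0.2226564   1.34267663  0.          2.02157243 -1.77226419]
```

Run:
```python
from h import *
r.move_to([0.45,-0.07,0.30],[np.pi,0,1.87]); p,d,m=cap("wrist"); print(r.get_t())
np.savez("pics/w1.npz",p=p,d=d,**m)
cv2.imwrite("pics/w1.png",cv2.resize(p[...,::-1],(800,600)))
```

```text
2.1083
```

View pics/w1.png

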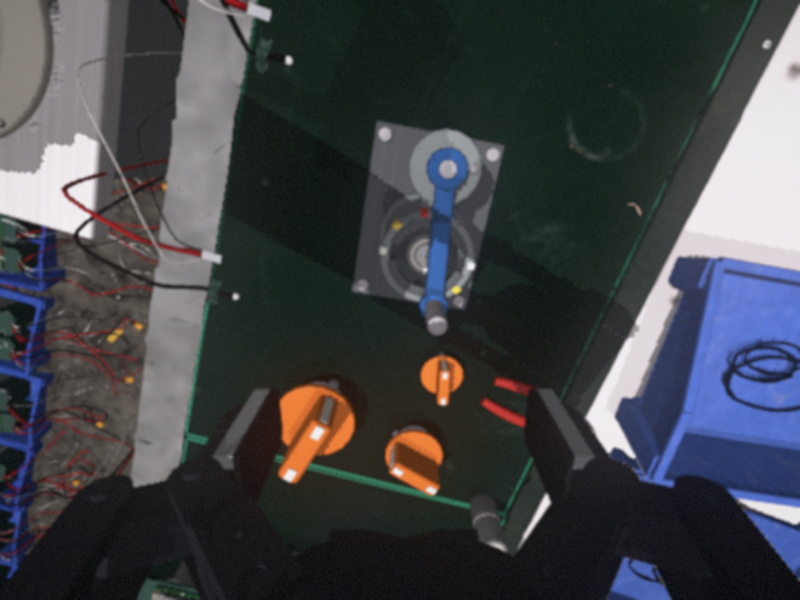

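The wrist view shows the hinge at view px (447,168), the pin at (435,318) and the pot mouth at about (425,255). Next I'll measure these.

```bash
cat >> h.py <<'E'
def blob(mask):
    k,l,s,c=cv2.connectedComponentsWithStats(mask.astype(np.uint8)); return [(l==i) for i in range(1,k) if s[i,4]>5]
def circle(P):
    A=np.c_[2*P,np.ones(len(P))]; x=np.linalg.lstsq(A,(P**2).sum(1),rcond=None)[0]; return x[:2],np.sqrt(x[2]+x[:2]@x[:2])
def potview(D):
    W=pts(D['d'],D); x,y,z=W[...,0],W[...,1],W[...,2]
    near=(abs(x-.47)<.13)&(abs(y+.03)<.14)&(D['d']>0)
    hi=near&(z>.131)
    for b in blob(hi):
        P=W[b]; q=P[P[:,2]>P[:,2].max()-.012]; print(" high",len(P),P.mean(0).round(4),"ztop",P[:,2].max().round(3),"top c",q.mean(0).round(4))
    hsv=cv2.cvtColor(D['p'],cv2.COLOR_RGB2HSV)
    base=near&(z>.098)&(z<.119)
    for nm,lo,hi_ in(("white",(0,0,185),(180,45,255)),("yellow",(22,110,120),(35,255,255)),("red",(0,130,90),(5,255,255))):
        for b in blob((cv2.inRange(hsv,lo,hi_)>0)&base):
            v,u=np.nonzero(b); print(" ",nm,len(u),(u.mean().round(1),v.mean().round(1)),"ray",ray(D,u.mean(),v.mean(),.11).round(4),W[b].mean(0).round(4))
    bar=near&(z>.115)&(z<.131)&(cv2.inRange(hsv,(98,120,40),(125,255,255))>0)
    P=W[bar][:,:2]
    if len(P)>10:
        vx=cv2.fitLine(P.astype(np.float32),cv2.DIST_L2,0,.01,.01).ravel(); print(" bar",len(P),vx.round(4),"yaw",np.arctan2(vx[1],vx[0]))
E
python3 - <<'E'
from h import *
for n in("top0","w1","scene0"): print(n); potview(np.load(f"pics/{n}.npz"))
E
```

```text
top0
 high 36 [ 0.4747 -0.0861  0.157 ] ztop 0.165 top c [ 0.4755 -0.0861  0.1601]
 high 12 [0.4528 0.0109 0.1327] ztop 0.135 top c [0.4528 0.0109 0.1327]
  white 6 (np.float64(294.0), np.float64(220.5)) ray [ 0.4949 -0.0504  0.11  ] [ 0.4949 -0.0504  0.1104]
  white 47 (np.float64(296.7), np.float64(236.7)) ray [ 0.4557 -0.0557  0.11  ] [ 0.4565 -0.0558  0.1021]
  white 7 (np.float64(298.4), np.float64(247.7)) ray [ 0.4292 -0.0591  0.11  ] [ 0.4291 -0.0591  0.1106]
  yellow 7 (np.float64(289.3), np.float64(246.6)) ray [ 0.4325 -0.0374  0.11  ] [ 0.4327 -0.0374  0.1078]
 bar 259 [ 0.2099 -0.9777  0.463  -0.0304] yaw -1.3593732
w1
 high 277 [ 0.4762 -0.0852  0.1532] ztop 0.162 top c [ 0.4767 -0.0862  0.1586]
 high 38870 [ 0.4461 -0.0616  0.3558] ztop 0.381 top c [ 0.4443 -0.057   0.3725]
  white 26 (np.float64(328.7), np.float64(185.5)) ray [ 0.4959 -0.0509  0.11  ] [ 0.496  -0.051   0.1099]
  yellow 19 (np.float64(277.7), np.float64(157.6)) ray [ 0.4344 -0.0383  0.11  ] [ 0.4344 -0.0384  0.1099]
  yellow 21 (np.float64(318.8), np.float64(202.6)) ray [ 0.492  -0.0724  0.11  ] [ 0.492  -0.0724  0.1102]
 bar 1538 [ 0.2198 -0.9755  0.4635 -0.0275] yaw -1.3491904
scene0
 high 70 [ 0.4761 -0.0836  0.1491] ztop 0.165 top c [ 0.4769 -0.0851  0.1599]
 high 10 [0.4546 0.0096 0.1319] ztop 0.133 top c [0.4546 0.0096 0.1319]
  white 24 (np.float64(306.0), np.float64(220.0)) ray [ 0.4542 -0.0508  0.11  ] [ 0.4589 -0.0567  0.1018]
  yellow 11 (np.float64(309.4), np.float64(227.8)) ray [ 0.4322 -0.0373  0.11  ] [ 0.4337 -0.0392  0.1073]
  red 7 (np.float64(299.6), np.float64(227.7)) ray [ 0.4493 -0.0219  0.11  ] [ 0.4504 -0.0232  0.1081]
 bar 238 [ 0.2431 -0.97    0.4626 -0.0274] yaw -1.325238
```

```bash
cat >> h.py <<'E'
POT=np.array([.463,-.055]); YAW=.127; HINGE=POT+.066*np.array([-np.sin(YAW),np.cos(YAW)])
E
python3 - <<'E'
from h import *
def pose(th,z):
    a=YAW-np.pi/2+th; p=HINGE+.1*np.array([np.cos(a),np.sin(a)]); return [*p,z],[np.pi,0,a+np.pi]
r.move_gripper(.038)
r.move_to(*pose(.09,.20)); 
print(r.movel(pose(.09,.147)[0],until_force=8),r.get_tool_pos(),r.get_t())
for th in np.arange(.25,2.02,.195):
    r.movel(*pose(th,.147),speed=.1); print(th.round(2),np.round(r.get_wrist_force(),1))
print(r.get_t()); r.movel(pose(th,.25)[0],speed=.25)
r.move_to([.43,-.10,.30],[np.pi,0,2.6])
p,d,m=cap("wrist");np.savez("pics/w2.npz",p=p,d=d,**m);p2,d2,m2=cap("top");np.savez("pics/top2.npz",p=p2,d=d2,**m2)
print(r.get_t());potview(np.load("pics/w2.npz"));print();potview(np.load("pics/top2.npz"))
cv2.imwrite("pics/w2.png",cv2.resize(p[...,::-1],(800,600)))
E
```

```text
False [ 0.47669762 -0.08719124  0.14894873] 3.6333
0.25 [ 0.9 -0.4  0.4]
0.44 [-0.5  0.  -0.7]
0.64 [-0.3  0.4 -0.4]
0.84 [ 1.  -0.1  0.2]
1.03 [-0.8 -0.1 -0. ]
1.23 [-0.7  0.5  0.2]
1.42 [ 0.4 -0.6  0.1]
1.62 [-0.4 -1.   0.3]
1.81 [-0.3  0.1  0.4]
2.0 [1.1 0.6 0.1]
7.0167
8.5
 high 420 [0.5415 0.0523 0.1509] ztop 0.162 top c [0.5425 0.0529 0.1579]
 high 37711 [ 0.4213 -0.0951  0.352 ] ztop 0.379 top c [ 0.4172 -0.0926  0.3713]
  white 73 (np.float64(324.0), np.float64(197.4)) ray [ 0.4594 -0.0641  0.11  ] [ 0.4625 -0.0643  0.1005]
  yellow 17 (np.float64(331.1), np.float64(224.9)) ray [ 0.4921 -0.0726  0.11  ] [ 0.4921 -0.0726  0.1098]
  red 16 (np.float64(353.1), np.float64(171.7)) ray [ 0.4503 -0.024   0.11  ] [ 0.4505 -0.0239  0.1092]
  red 16 (np.float64(313.0), np.float64(219.5)) ray [ 0.4758 -0.087   0.11  ] [ 0.4759 -0.087   0.1099]
 bar 1521 [0.8977 0.4405 0.491  0.0274] yaw 0.45620728

 high 7453 [ 0.4139 -0.0924  0.6416] ztop 0.674 top c [ 0.4279 -0.0991  0.6667]
 high 40 [0.541  0.0544 0.1549] ztop 0.166 top c [0.5422 0.055  0.1607]
 bar 266 [0.8871 0.4616 0.4931 0.0304] yaw 0.47983414
```

View pics/w2.png

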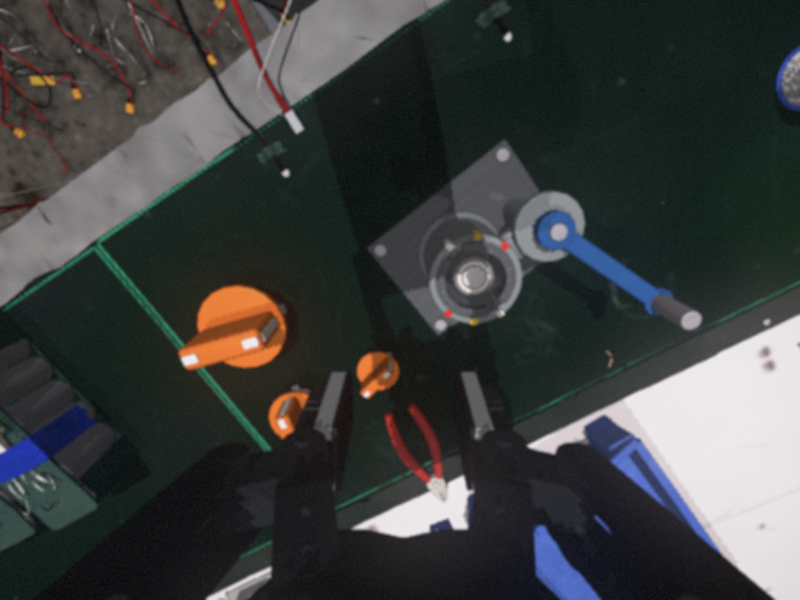

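Brace is at 1.90 rad, so it's on its stop: the pin is at view px (690,320) and the mouth at (475,277) is clear. The red marks give the pot centre as (0.463,-0.0555) and yaw 0.125. Now a close look at the middle cap.

```bash
cat >> h.py <<'E'
POT=np.array([.463,-.0555]); YAW=.126
def capview(D,c0=(.528,-.288)):
    W=pts(D['d'],D); z=W[...,2]; hsv=cv2.cvtColor(D['p'],cv2.COLOR_RGB2HSV)
    near=(np.hypot(W[...,0]-c0[0],W[...,1]-c0[1])<.05)&(D['d']>0)
    top=near&(z>.061)&(z<.075); rgb=D['p'].astype(int); top&=~((rgb.max(-1)<60))
    b=max(blob(top),key=np.sum)
    v,u=np.nonzero(b); P=np.array([ray(D,a,c,.068) for a,c in zip(u,v)])[:,:2]
    (c,wh,an)=cv2.minAreaRect((P*1000).astype(np.float32)); bx=cv2.boxPoints((c,wh,an))
    e=max((bx[1]-bx[0],bx[2]-bx[1]),key=np.linalg.norm)
    print(" bar centre",np.array(c)/1000,wh,"yaw",np.arctan2(e[1],e[0]),np.arctan(e[1]/e[0]),"mean",P.mean(0),"z",np.median(W[b][:,2]))
    fl=near&(z>.024)&(z<.036)&(cv2.inRange(hsv,(5,150,60),(22,255,255))>0)
    v,u=np.nonzero(fl); Q=np.array([ray(D,a,c,.030) for a,c in zip(u,v)])[:,:2]
    cc,rr=cv2.minEnclosingCircle((Q*1000).astype(np.float32)); print(" flange",np.array(cc)/1000,rr)
E
python3 - <<'E'
from h import *
r.move_gripper(.06)
r.move_to([.53,-.288,.20],[np.pi,0,2.9]); p,d,m=cap("wrist");np.savez("pics/w3.npz",p=p,d=d,**m);print(r.get_t())
for n in("w3","top0"): capview(np.load(f"pics/{n}.npz"))
cv2.imwrite("pics/w3.png",cv2.resize(p[...,::-1],(800,600)))
E
```

```text
9.825
 bar centre [ 0.52731512 -0.29134888] (15.734722137451172, 55.805328369140625) yaw -0.29467687 -0.29467687 mean [ 0.52667829 -0.29118137] z 0.06705014329714766
 flange [ 0.52824713 -0.2915986 ] 31.819461822509766
 bar centre [ 0.5261474  -0.28955426] (16.174335479736328, 56.645198822021484) yaw -0.2995139 -0.2995139 mean [ 0.52638171 -0.28969803] z 0.0676722277282709
 flange [ 0.52658563 -0.29018311] 31.872758865356445
```

View pics/w3.png

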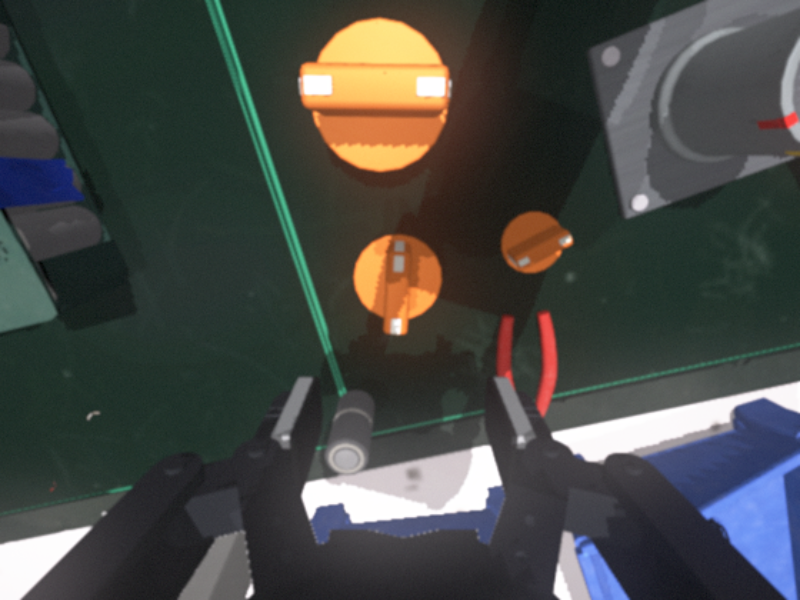

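Flange radius is 31.8 mm, so it's the middle cap, in view at (398,280), with centre (0.527,-0.291) and yaw -0.297. Next I'll grasp it, lift it and move above the pot.

Run:
```python
from h import *
c=[.527,-.2908]; R=[np.pi,0,np.pi-.297]
r.movel([*c,.12],R,speed=.2)
print(r.movel([*c,.051],R,speed=.12,until_force=10)); r.pause(.2); print(r.get_tool_pos(),r.get_eef_rot())
r.move_gripper(.0,80); print(r.get_opening(),r.get_grip_force(),r.get_tool_pos(),r.get_t())
r.movel([*c,.20],R,speed=.15); print(np.round(r.get_wrist_force(),2),r.get_opening())
r.move_to([*POT,.225],[np.pi,0,np.pi+YAW]); r.pause(.3)
print(r.get_t(),r.get_tool_pos(),r.get_eef_rot(),np.round(r.get_wrist_force(),2),r.get_q())
p,d,m=cap("wrist");np.savez("pics/w4.npz",p=p,d=d,**m)
p2,d2,m2=cap("scene");np.savez("pics/scene4.npz",p=p2,d=d2,**m2)
cv2.imwrite("pics/w4.png",cv2.resize(p[...,::-1],(800,600)))
```

```text
False
[ 0.52759355 -0.29118838  0.05233393] [-3.14103401e+00  2.06962891e-03  2.84457746e+00]
0.015058497156754324 78.57102513313293 [ 0.52717132 -0.29088546  0.0513295 ] 11.775
[-0.34 -0.47 -0.97] 0.015191795980098413
14.1833 [ 0.46319442 -0.05629848  0.22463539] [ 3.14142506e+00 -8.04165970e-04 -3.01720357e+00] [ 0.28 -0.3  -0.39] [-1.93817496e-01 -2.72037862e-01  1.60883934e+00 -9.50193398e-05
  1.80560740e+00 -1.88902491e+00]
```

View pics/w4.png

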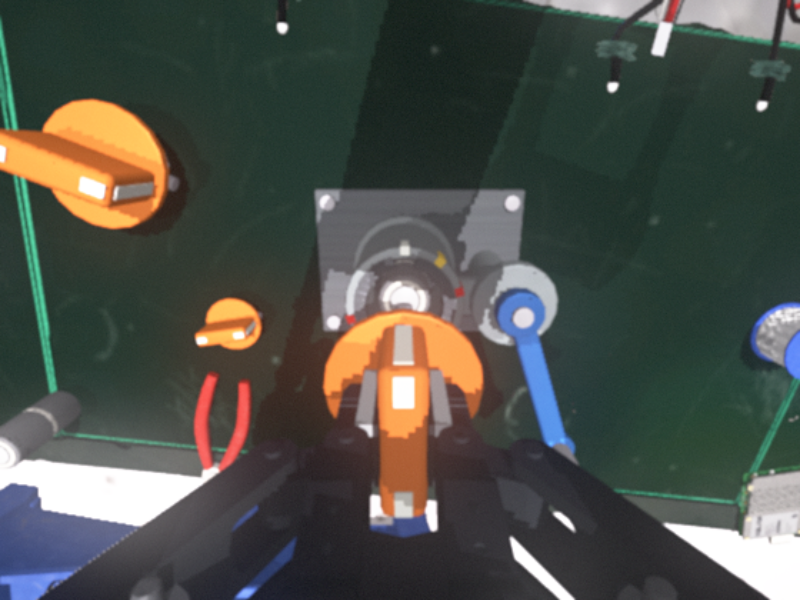

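The cap is held straight, with its bar at view (403,430) in line with the near slot mark at (404,247). Next I'll check its offset against the pot in this same picture.

Run:
```python
from h import *
D=np.load("pics/w4.npz"); W=pts(D['d'],D); z=W[...,2]; hsv=cv2.cvtColor(D['p'],cv2.COLOR_RGB2HSV)
u0=np.array([np.cos(YAW),np.sin(YAW)]); v0=np.array([-u0[1],u0[0]])
near=(np.hypot(W[...,0]-.463,W[...,1]+.055)<.06)&(D['d']>0)
org=(cv2.inRange(hsv,(5,120,60),(22,255,255))>0)
wh=(cv2.inRange(hsv,(0,0,170),(180,50,255))>0)
top=near&(z>.236)&(z<.247)&(org|wh)
P=(W[top][:,:2]-POT)@np.c_[u0,v0]; print("bar top pot-frame x",np.percentile(P[:,0],[1,99]),"y",np.percentile(P[:,1],[3,97]),"z",np.median(z[top]))
fl=near&org&(z>.197)&(z<.212); print("flange z",np.median(z[fl]),"bins",np.percentile(z[fl],[5,95]))
zf=np.median(z[fl])
ct,_=cv2.findContours((fl).astype(np.uint8),cv2.RETR_EXTERNAL,cv2.CHAIN_APPROX_NONE)
C=max(ct,key=len)[:,0]; Q=np.array([ray(D,a,b,zf) for a,b in C])[:,:2]
for _ in range(6):
    c,rr=circle(Q) if _ else (Q.mean(0)*0+POT,.032)
    q=np.hypot(*(Q-c).T)-.032; Q=Q[abs(q)<(.006 if _<2 else .0015)]
print("flange c",c,rr,len(Q),"pot frame",(c-POT)@np.c_[u0,v0])
potview(D)
```

```text
bar top pot-frame x [-0.02572635  0.02745942] y [-0.00816543  0.00663807] z 0.24038148979193044
flange z 0.20245351237941847 bins [0.20080853 0.20358064]
flange c [ 0.46377547 -0.05620418] 0.031238700878998764 192 pot frame [ 0.00068083 -0.00079604]
 high 46386 [ 0.4534 -0.0573  0.2689] ztop 0.306 top c [ 0.4482 -0.0579  0.2977]
  white 43 (np.float64(283.0), np.float64(174.9)) ray [ 0.4296 -0.0593  0.11  ] [ 0.4297 -0.0593  0.1095]
  white 692 (np.float64(371.5), np.float64(200.8)) ray [0.4423 0.0174 0.11  ] [0.4424 0.0174 0.1102]
  white 185 (np.float64(246.6), np.float64(203.6)) ray [ 0.4578 -0.0867  0.11  ] [ 0.4582 -0.0868  0.1091]
  white 449 (np.float64(283.0), np.float64(207.0)) ray [ 0.457  -0.0559  0.11  ] [ 0.4601 -0.0555  0.1004]
  white 143 (np.float64(345.1), np.float64(232.4)) ray [0.4734 0.0008 0.11  ] [0.4733 0.0007 0.1103]
  yellow 18 (np.float64(307.6), np.float64(182.9)) ray [ 0.4337 -0.0384  0.11  ] [ 0.434  -0.0382  0.1089]
  red 25 (np.float64(321.1), np.float64(204.0)) ray [ 0.4503 -0.0243  0.11  ] [ 0.4504 -0.0243  0.1099]
  red 34 (np.float64(245.1), np.float64(223.2)) ray [ 0.4757 -0.0865  0.11  ] [ 0.4759 -0.0866  0.1095]
 bar 1894 [0.893  0.4501 0.4878 0.0261] yaw 0.46689695
```

Run:
```python
from h import *
u0=np.array([np.cos(YAW),np.sin(YAW)]); v0=np.array([-u0[1],u0[0]])
T=POT-.0007*u0+.0008*v0; R=[np.pi,0,np.pi+YAW]
r.movel([*T,.168],R,speed=.12)
print("hit",r.movel([*T,.1395],R,speed=.04,until_force=22)); r.pause(.3)
for _ in range(3): print(np.round(r.get_tool_pos(),4),np.round(r.get_eef_rot(),3),np.round(r.get_wrist_force(),1),np.round(r.get_ft_torque(),2),r.get_opening(),r.get_t())
p2,d2,m2=cap("scene");np.savez("pics/scene5.npz",p=p2,d=d2,**m2)
p,d,m=cap("wrist");np.savez("pics/w5.npz",p=p,d=d,**m)
W=pts(d2,m2);hsv=cv2.cvtColor(p2,cv2.COLOR_RGB2HSV)
W=pts(d,m);hsv=cv2.cvtColor(p,cv2.COLOR_RGB2HSV);n=(np.hypot(W[...,0]-.463,W[...,1]+.055)<.034)&(cv2.inRange(hsv,(5,120,60),(22,255,255))>0)
h=np.histogram(W[n][:,2],np.arange(.1,.17,.002));print(h[0],h[1][:2])
```

```text
hit False
[ 0.4622 -0.055   0.1406] [-3.141e+00  1.000e-03 -3.016e+00] [-4.1 -1.5  8.1] [-0.04  0.72 -0.03] 0.014822340411869377 16.0667
[ 0.4622 -0.055   0.1406] [-3.141e+00  1.000e-03 -3.016e+00] [-4.1 -1.5  8.1] [-0.04  0.72 -0.03] 0.014822340411869377 16.0667
[ 0.4622 -0.055   0.1406] [-3.141e+00  1.000e-03 -3.016e+00] [-4.1 -1.5  8.1] [-0.04  0.72 -0.03] 0.014822340411869377 16.0667
[   0    0    0    0   30    2    6  103  751 2147   20   21   25   29
   27   33   32   32   37   39   37   39   44   49   37   52  122 1130
 1726   25   14   23    0    0] [0.1   0.102]
```

The pins are in the slots: handle is about 27 mm above the mouth and the upward push 8 N. I'll press 1.5 mm further and twist clockwise in steps.

Run:
```python
from h import *
def rot(a): return np.array([[np.cos(a),-np.sin(a)],[np.sin(a),np.cos(a)]])
def tgt(tw,z):
    return [*(POT-rot(YAW-tw)@[.0004,-.0007]),z],[np.pi,0,np.pi+YAW-tw]
print(r.movel(*tgt(0,.138),speed=.03,until_force=20))
for tw in (.1,.2,.3,.4,.5,.6,.65):
    r.movel(*tgt(tw,.138),speed=.002); e=r.get_eef_rot()
    print(tw,"yaw tw",round(((np.pi+YAW-e[2])+np.pi)%(2*np.pi)-np.pi,3),np.round(r.get_tool_pos(),4),np.round(r.get_wrist_force(),1),np.round(r.get_ft_torque(),2),round(r.get_t(),2))
    if abs(r.get_ft_torque()[2])>1.5: print("stop"); break
r.pause(.3); print(r.get_eef_rot(),r.get_opening(),r.get_grip_force())
p,d,m=cap("wrist");np.savez("pics/w6.npz",p=p,d=d,**m);cv2.imwrite("pics/w6.png",cv2.resize(p[...,::-1],(800,600)))
p2,d2,m2=cap("scene");np.savez("pics/scene6.npz",p=p2,d=d2,**m2)
```

```text
False
0.1 yaw tw 0.1 [ 0.4622 -0.0546  0.1393] [-5.3  1.5 10.3] [ 0.2   1.11 -0.06] 16.67
0.2 yaw tw 0.2 [ 0.4624 -0.0545  0.1392] [-5.4  0.7  9.3] [ 0.22  0.95 -0.06] 16.92
0.3 yaw tw 0.3 [ 0.4627 -0.0545  0.1392] [-3.7  1.5  8.6] [ 0.2   0.77 -0.04] 17.17
0.4 yaw tw 0.4 [ 0.4628 -0.054   0.1392] [-4.6  3.3  9.2] [ 0.54  0.79 -0.05] 17.42
0.5 yaw tw 0.5 [ 0.4629 -0.0536  0.1392] [-4.   4.7  9.8] [0.81 0.81 0.01] 17.67
0.6 yaw tw 0.599 [ 0.463  -0.0534  0.1392] [-3.   5.3  9.1] [0.9  0.76 0.  ] 17.92
0.65 yaw tw 0.649 [ 0.4631 -0.0533  0.1392] [-3.4  5.7  9.2] [0.97 0.67 0.01] 18.17
[ 3.13878099e+00 -2.63736202e-04  2.61874548e+00] 0.014657133771272987 80.14158368110657
```

View pics/w6.png

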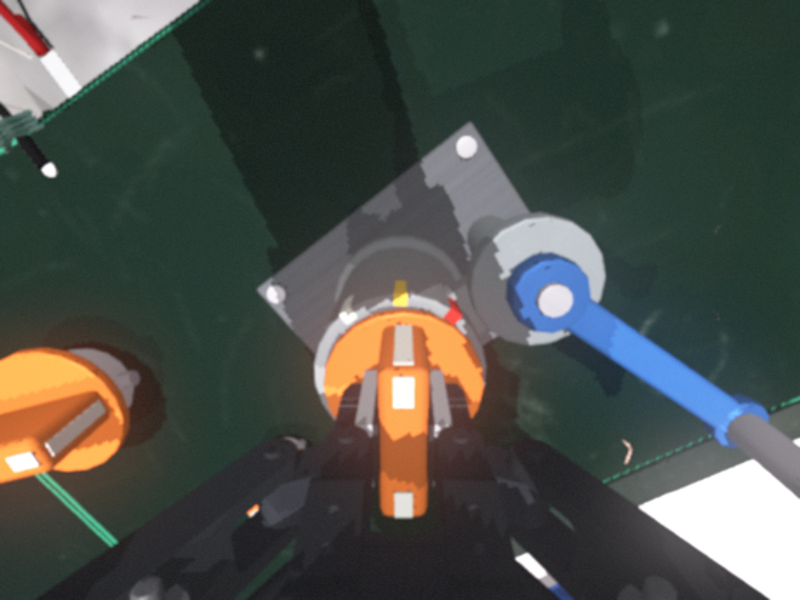

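The bar at (403,400) points at the yellow mark (400,293), the pins are under the lip and the brace is still at its stop. I'll check the angle numerically, then hand in.

Run:
```python
from h import *
D=np.load("pics/w6.npz"); potview(D)
W=pts(D['d'],D);z=W[...,2];hsv=cv2.cvtColor(D['p'],cv2.COLOR_RGB2HSV)
n=(np.hypot(W[...,0]-.463,W[...,1]+.055)<.034)&(z>.15)&(z<.162)&((cv2.inRange(hsv,(5,120,60),(22,255,255))>0)|(cv2.inRange(hsv,(0,0,170),(180,50,255))>0))
P=W[n][:,:2].astype(np.float32);c,wh,an=cv2.minAreaRect(P*1000);l=cv2.fitLine(P,cv2.DIST_HUBER,0,.01,.01).ravel()
print("bar",c,wh,an,"yaw",np.arctan(l[1]/l[0]),"want",YAW-.65,np.median(W[n][:,2]))
```

```text
high 42509 [ 0.4544 -0.0491  0.1896] ztop 0.22 top c [ 0.45   -0.0461  0.212 ]
 high 1231 [0.54   0.0516 0.1428] ztop 0.157 top c [0.5404 0.0504 0.1498]
  white 2017 (np.float64(385.2), np.float64(172.6)) ray [0.4443 0.0202 0.11  ] [0.4443 0.0202 0.1101]
  white 203 (np.float64(299.1), np.float64(213.0)) ray [ 0.4413 -0.0302  0.11  ] [ 0.4416 -0.0303  0.109 ]
  white 45 (np.float64(268.1), np.float64(212.8)) ray [ 0.4326 -0.0449  0.11  ] [ 0.4328 -0.0451  0.1092]
  white 514 (np.float64(233.6), np.float64(238.5)) ray [ 0.4361 -0.0698  0.11  ] [ 0.4365 -0.0703  0.1092]
  white 34 (np.float64(322.3), np.float64(228.0)) ray [ 0.4557 -0.0232  0.11  ] [ 0.4561 -0.0233  0.1089]
  white 141 (np.float64(380.1), np.float64(235.6)) ray [0.4762 0.0031 0.11  ] [0.4761 0.0031 0.1101]
  yellow 63 (np.float64(280.6), np.float64(209.7)) ray [ 0.4345 -0.0381  0.11  ] [ 0.4346 -0.0381  0.1097]
  red 112 (np.float64(317.0), np.float64(219.3)) ray [ 0.4495 -0.0233  0.11  ] [ 0.4503 -0.0235  0.1079]
 bar 5325 [0.8998 0.4363 0.4887 0.0276] yaw 0.45150796
bar (465.04522705078125, -51.42768096923828) (38.96853256225586, 55.89099884033203) 80.85446166992188 yaw -0.52793765 want -0.524 0.15493118352805307
```

```bash
python3 -c "
from workcell import r
print(r.get_t(),r.get_opening(),r.get_wrist_force()); print(r.close_job())"
```

```text
18.5667 0.015020612737772047 [-3.48220351  5.48439131  9.59355592]
the job is handed in; nothing more can be done
None
```

The job is handed in at 18.6 s: the brace is at its end stop (measured about 1.9 rad), and the middle-sized cap is pushed in, turned 0.65 rad clockwise to the yellow half-way mark and still gripped there. The bystanders were not touched.

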